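# Clamp a loupe in the crank-driven bench clamp

## Task

Stand the small black loupe upright on the bed of the bench clamp, midway across it and between the open jaws. Then take the crank by its upright spinning grip and wind it clockwise, round and round without letting go on the way, until you feel the jaw bite and the loupe is held firmly but not crushed; then let go and leave the clamp tight. Leave the other things where they are.

Things in the scene. Friction and masses are not known exactly. Their poses are not given: they have to be found in the camera images.
- loupe_center (a point): Centre (half-way up, 10 mm above its underside) of the small black loupe, a drum 32 mm in diameter and 20 mm high, about 20 to 60 g, standing on the worktop. z is up through the drum. The similar but larger black drum (66 mm diameter) is a lens pot, not the loupe.
- loupe: The same loupe; origin at the centre of its underside.
- bed_spot (a point): Point on top of the clamp's bed (15 mm above the worktop), midway across it, between the open jaws: put the loupe down here. x points along the clamp from the crank end to the fixed anvil (the moving jaw closes along +x), y across it, z up. The jaw's face starts 52 to 58 mm behind this point (-x), the anvil's face is 35 to 45 mm ahead (+x).
- clamp: The bolted-down bench clamp, 285 x 80 mm; origin under its middle, axes as bed_spot. Bed 64 mm wide, both jaws 56 mm wide and rising 29 mm above it; nothing stands beside the bed, so fingers may open across it (along y). The anvil's setting screw differs each time by up to 5 mm either way, so the crank angle at which the loupe is pinched is not known beforehand.
- crank_hub (a point): Point on the vertical axis of the crank, on top of the grey gear housing at the other end of the clamp, at the half-height of the grip (100 mm above the worktop). Same axes as bed_spot.
- crank_grip: Black upright grip at the end of the crank: a cylinder 24 mm in diameter, 52 mm tall, spinning freely on its own vertical pin; origin at its centre, 100 mm above the worktop and 42 mm from the crank axis. Below it is the steel crank arm (top of its end 67 mm above the worktop); nothing above it. At the start it points roughly away from the bed.
- crank (a joint): Crank angle in rad, growing clockwise seen from above; starts at 0 to 0.9. Each rad closes the jaw 6 mm. Turning it free takes a drag of about 6 N (never over 6.5) at the grip, which also keeps it where it is left. From where the loupe is pinched (1.4 to 2 turns on) it grows some 6 N per further rad. Tight is when it has grown by 1.5 to 5 N, best about 3 N. Angles alone do not tell it.
- jaw_plate: The moving jaw's sprung steel face plate, 56 mm wide, 26 mm high; origin at the centre of its face. It is pressed back on its springs (8 N per mm) by what it clamps; the loupe cracks above about 42 N.
- lens_pot: Black lens pot, drum 66 mm in diameter, 33 mm high, bystander; origin under its centre.
- watch_glass: Clear shallow glass, 57 mm in diameter, 14 mm high, bystander; origin under its centre.
- forceps: Steel forceps, 115 mm long, bystander; origin under its centre.
- kidney_dish: Steel kidney dish 104 x 200 x 33 mm, bystander; origin under its centre.

How it is judged:
By the outcome, as a careful person would: the job done as asked, in the order asked, and still so for the second after the job is handed in, with the robot touching nothing.
It also fails if it takes over 72 s, if anything falls off the work surface, if the arm or the gripper's body presses on something with over 40 N, if the wrist force passes 120 N, or if a joint passes its speed limit or range.

## Robot

A 7-joint arm with a two-finger parallel gripper is mounted at the origin on a cart in front of the work surface, level with it; the furniture and walls round the work are solid. World frame = base frame: x ahead of the robot, y to its left, z up, the work surface at z = 0. Lengths are in m, angles in rad, forces in N, time in s.
With the tool pointing down it reaches from about 0.35 to 0.9 m from the base axis. Payload 8.1 kg.
Tool frame: the origin (TCP) lies on the centre line of the jaws, within the pads' length; the fingertips stand 19 mm ahead of it and the grasp point (between the pads) is the TCP (arm.tip_reach is the distance from the TCP to the fingertips, in m); z points along the fingers, y is the line along which they close (so a half turn about z gives the same grasp; the last joint's range is limited). The gripper opens to 92 mm and grips with 3 to 60 N. Pads are 19 mm wide; open, the fingers measure 130 mm over their backs; the gripper's body (75 mm by 190 mm) begins 47 mm behind the grasp point.
Start: joints at [-1.402, 0.434, 0.025, 1.573, -0.012, 1.134, -0.075], TCP at [0.168, 0.602, 0.246] pointing down, gripper open.
Joint ranges: [-2.62, 2.62], [-0.44, 2.09], [-1.27, 1.32], [0.08, 2.57], [-1.32, 4.46], [0.12, 2], [-2.74, 2.74]. Speed limits (rad/s): [2.22, 2.22, 3.01, 3.01, 3.14, 3.14, 3.14].

## Interface

Orientations are given as a rotation vector (axis times angle).
In Python, from cell import arm gives the robot as it stands.
- The arm moves only by the tool arm_command, never from a script. Its argument "targets" is a list that holds one entry, the list of rows, each a list of 6 numbers: the shift along the tool's x, y, z in m, then the turn, a rotation vector about the tool's x, y, z in rad. A call has 1 to 10 rows; each row shifts and turns the commanded pose from where the row before left it, along the tool's axes as they then stand; what a row does not reach is not made up. A row lasts 1/8 s, in which the tool goes at most 62.5 mm and 10.7 degrees, less where a joint would pass 70% of its speed; a pose out of reach is approached as far as the arm can. A call with a gripper value outside its range is refused whole. "jaw" is the finger opening in m, from 0 to 0.0918, set as the call begins (left out, the last holds). The fingers move at their own pace and stop on an object; "newtons" is the grip in N (left out, the last holds). Time passes only in rows, so rows that do not move let the fingers close. It gives the time, the measured TCP pose, the force, the opening and the grip force at its end, in the units of the state.
- arm.observe(): the state, without advancing time (a new reading comes with each control period).
- arm.get_image(name): name is "scene" or "top" or "wrist"; returns a dict with "pixels" (480x640x3 uint8, red, green, blue), "z_map" (480x640 float32, m along the optical axis (not along the pixel's ray), 0 where there is no reading), "fx", "fy", "cx", "cy" (pixels), "xyz" and "rotation" of the camera in the world; the wrist camera has in their place "T_tool_cam" (4x4, takes a point from camera to tool coordinates, whose origin is the TCP and whose axes are the flange's). Camera axes: x right, y down, z forward; pixel columns grow to the right and rows downward; lengths in m; the calibration is good to about 2 mm. A picture is of the moment at which its call begins: read the wrist's pose just before it.
- arm.sign_off(): hands the job in; it is judged then, once.
The state is a dict: "clock": time; "joints": joint angles; "dq": joint speeds; "joint_efforts": joint torques, N m; "position": TCP position; "ee_rot": TCP orientation; "force": force on the tool from outside, world axes, zero at the start; "ft_torque": the same for the moment, N m; "width": opening from 0.0 (shut) to 1.0 (fully open); "gripper_force": force on a finger pad.
Only numpy, scipy, OpenCV 4.12 (cv2) and the standard library are available. Lean on these libraries where they do the work, as an engineer would, in place of code of your own. Each camera call takes 0.05 s, during which the arm holds its last target. There are 200 camera calls.

## Working session

There is one attempt and no reset: what is moved stays moved. The work goes in short steps, Python scripts to look and compute and a tool call to move; the robot and the scene stay as the last step left them, time stands still between calls to the robot, and variables do not carry over. Pictures are saved under pics/ and viewed, at most 10 in all, crops included, and the job is handed in when it is done.

Besides the shell and the picture viewer there is one more tool, called after "Request:" by a JSON object that holds its "op" and its "data", one argument or row to a line. arm_command: Moves the arm, as the interface text tells. Its arguments: {"type":"object","properties":{"targets":{"type":"array","items":{"type":"array","items":{"type":"array","items":{"type":"number"}}}},"jaw":{"type":"number"},"newtons":{"type":"number"}},"required":["targets"]}

```bash
mkdir -p pics; ls; python3 - <<'E'
from cell import arm
import cv2,numpy as np
s=arm.observe();print({k:np.round(v,3).tolist() for k,v in s.items()})
for n in("scene","top"):
    d=arm.get_image(n);np.save(f"{n}.npy",d,allow_pickle=True)
    cv2.imwrite(f"pics/{n}.png",d["pixels"][:,:,::-1]);print(n,d["fx"],d["cx"],d["cy"],d["xyz"],np.round(d["rotation"],3).tolist())
E
```

```text
pics
{'clock': 0.0, 'joints': [-1.402, 0.435, 0.025, 1.574, -0.012, 1.134, -0.075], 'dq': [-0.001, -0.0, -0.0, 0.0, 0.0, 0.0, 0.0], 'joint_efforts': [-0.001, -66.788, 0.985, -31.444, -0.06, 0.043, 0.0], 'position': [0.168, 0.602, 0.245], 'ee_rot': [-0.426, -3.113, 0.002], 'force': [-0.528, 1.031, 0.085], 'ft_torque': [-0.002, -0.033, 0.024], 'gripper_force': 0.0, 'width': 0.995}
scene 607.5507606750242 316.7949178102575 246.61595767274378 [-0.31069794 -0.72025628  0.71016704] [-1.881, 0.943, -0.541]
top 459.3862551114882 320.94995333925846 239.73602695542982 [0.40475183 0.01131728 1.08143795] [-2.147, 2.057, -0.217]
```

View pics/top.png

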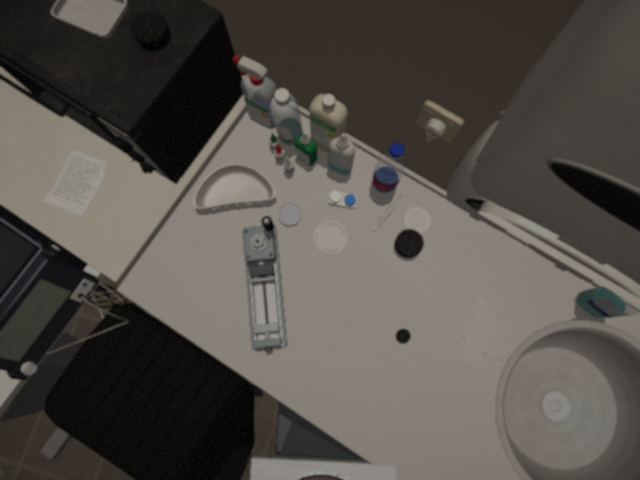

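View pics/scene.png

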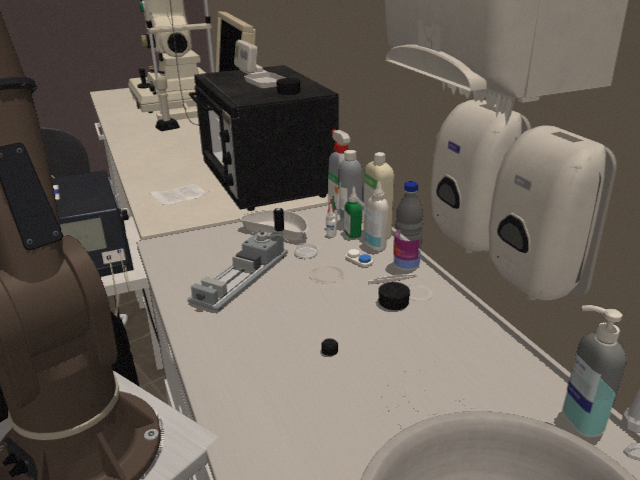

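The top view shows the loupe at (403,336), the lens pot at (408,243), and the clamp running from the crank end at (260,228) to the anvil at (268,345). The grip is at (267,223) and the hub at about (258,241). The scene view agrees.

```bash
cat > h.py <<'E'
import numpy as np,cv2
from scipy.spatial.transform import Rotation as R
def cloud(d,T=None):
    z=d["z_map"];v,u=np.mgrid[:z.shape[0],:z.shape[1]]
    p=np.stack([(u-d["cx"])/d["fx"]*z,(v-d["cy"])/d["fy"]*z,z],-1)
    if T is None:
        r=np.array(d["rotation"]);r=r if r.shape==(3,3) else R.from_rotvec(r).as_matrix();t=np.array(d["xyz"])
    else: r,t=T[:3,:3],T[:3,3]
    P=p@r.T+t; P[z==0]=np.nan
    return P
def rect(P,m):
    c,s,a=cv2.minAreaRect(P[m][:,:2].astype(np.float32)*1000);return np.round(c,1),np.round(s,1),round(a,1)
E
python3 - <<'E'
from h import *
d=np.load("top.npy",allow_pickle=True).item();P=cloud(d);Z=P[...,2]
print("table",np.nanmedian(Z[260:330,330:380]))
for n,(u,v) in dict(loupe=(403,336),pot=(408,243),grip=(267,223),hub=(258,241)).items():
    print(n,P[v,u].round(4))
def box(u0,u1,v0,v1):
    m=np.zeros(Z.shape,bool);m[v0:v1,u0:u1]=1;return m
m=box(385,420,320,352)&(Z>.012);print("loupe",rect(P,m),P[m].mean(0),m.sum())
m=box(235,300,210,360)&(Z>.09);print("grip",rect(P,m),P[m].mean(0),m.sum())
for lo,hi in((.006,.15),(.03,.06),(.05,.08)):
    m=box(238,292,227,360)&(Z>lo)&(Z<hi);print(lo,hi,rect(P,m),m.sum())
np.set_printoptions(linewidth=250)
print((Z[215:352:3,240:292:3]*1000).round())
a=d["pixels"][205:360,225:305,::-1];cv2.imwrite("pics/clamp.png",cv2.resize(a,None,fx=3.8,fy=3.8,interpolation=cv2.INTER_CUBIC))
E
```

```text
table 0.0013072459013878657
loupe [ 0.4232 -0.1668  0.0203]
pot [ 0.6357 -0.1752  0.0332]
grip [0.6459 0.1434 0.1284]
hub [0.6175 0.1685 0.0724]
loupe (array([ 425.5, -165.8]), array([31.1, 29.8]), 2.5) [ 0.42506575 -0.16595956  0.02083587] 163
grip (array([650.9, 146.3]), array([21.5, 21.6]), 1.4) [0.64927113 0.14558284 0.12133055] 132
0.006 0.15 (array([512.5, 158.1]), array([304.5, 118.8]), 2.9) 4249
0.03 0.06 (array([518.8, 155.2]), array([283. ,  70.3]), 9.3) 1709
0.05 0.08 (array([522.9, 163.4]), array([267.9,  72.9]), 4.8) 988
[[  2.   3.   1.   5.   3.   2.   1.  -5.   3.   3.   0.  -1.   2.   2.   3.   1.   7.   9.]
 [ -1.   1.   3.   5.  -0.   0.   6. 127. 129. 127. 126.   4.   5.  14.  -0.   7.   5.   5.]
 [  1.   1.   1.   2.   1.   1.  nan 125. 131. 128. 126.   2.   6.   1.   4.   2.   6.   1.]
 [ -2.  -1.   1.   2.   1.  -2.   1.   2. 128. 126. 123.  82.   3.  -0.   2.   9.  15.  16.]
 [  1.   1.  50.  57.  53.  59.  57.  56. 107. 113. 101.  81.  -1.  -4.   3.   1.   0.   3.]
 [  2.  57.  60.  56.  57.  55.  56.  57.  72.  84.  77.  24.   4.  -6.   1.   1.  -2.   2.]
 [
[... 3018 characters left out ...]
5.  47.  47.  49.  44.  27.  14.  -0.   3.   3.]
 [  3.   2.   0.   2.  19.  nan  42.  39.  37.  38.  16.  16.  18.  15.  15.   9.   1.   2.]
 [ -2.   0.  -1.   1.  16.  20.  14.  18.  34.  41.  16.  17.  19.  13.  16.  11.   0.   1.]
 [ -1.   2.   4.  -1.  13.  18.  20.  17.  15.  40.  15.  49.  45.  44.  19.  14.   3.   2.]
 [  3.   3.   1.  -1.  17.  43.  46.  45.  49.  46.  49.  46.  48.  45.  15.  16.   2.   0.]
 [  4.   3.   1.  -0.  17.  47.  47.  52.  46.  46.  47.  44.  45.  47.  14.  17.   2.   1.]
 [  1.  -2.   3.   1.  17.  48.  36.  18.  41.  42.  42.  15.  12.   5.   5.   2.   1.   0.]
 [ -0.   1.   1.   0.   4.   3.  -0.   3.  37.  41.  39.   2.  -2.  -1.   0.   1.   7.   4.]]
```

View pics/clamp.png

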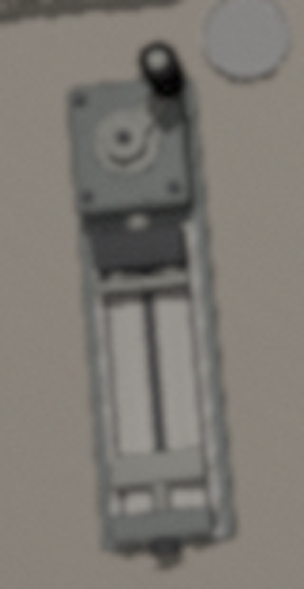

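The crop shows the clamp cleanly. The grip is at the top right of the housing, the jaw's front face plate is at about row 283 of the full image, and the anvil is at about row 323. Next I'll get a rough yaw and plan the move to a wrist view.

```bash
cat >> h.py <<'E'
def plan(n,target,yaw_dir=None,s=None):
    """rows in tool frame to reach target, yaw_dir = world xy of tool x axis (tool down)"""
    from cell import arm
    s=s or arm.observe();p=np.array(s["position"]);r0=R.from_rotvec(s["ee_rot"])
    if yaw_dir is None: r1=r0
    else:
        x=np.array([*yaw_dir,0]);x/=np.linalg.norm(x);z=np.array([0,0,-1.]);r1=R.from_matrix(np.stack([x,np.cross(z,x),z],1))
    w=(r0.inv()*r1).as_rotvec();t=np.array(target)-p
    print("turn deg",np.degrees(w).round(2),"shift",t.round(4),"now x axis",r0.as_matrix()[:,0].round(4))
    rr=r0
    for i in range(n):
        loc=rr.inv().apply(t/n);print(np.round([*loc,*(w/n)],4).tolist());rr=rr*R.from_rotvec(w/n)
E
python3 - <<'E'
from h import *
d=np.load("top.npy",allow_pickle=True).item();P=cloud(d);Z=P[...,2]
L=[];Rr=[]
for v in range(290,340):
    row=np.where((Z[v,235:305]>.009)&(Z[v,235:305]<.024))[0]+235
    L.append(P[v,row.min(),:2]);Rr.append(P[v,row.max(),:2])
for e in(L,Rr):
    e=np.array(e);f=cv2.fitLine((e*1000).astype(np.float32),cv2.DIST_HUBER,0,.01,.01).ravel();print(f,np.degrees(np.arctan2(f[1],f[0])))
m=np.zeros(Z.shape,bool);m[225:265,238:285]=1;m&=(Z>.048)&(Z<.063);print("house",rect(P,m))
m=np.zeros(Z.shape,bool);m[236:252,245:265]=1;m&=(Z>.066)&(Z<.08);print("hubcap",rect(P,m))
plan(8,[.53,.17,.30],(-1,-.05))
from cell import arm
print(arm.get_image("wrist")["T_tool_cam"])
E
```

```text
[9.8791045e-01 1.5502580e-01 4.5725369e+02 1.8601239e+02] 8.918292
[9.8867249e-01 1.5008909e-01 4.7229523e+02 1.0961984e+02] 8.632089
house (array([618.3, 171.8]), array([81.1, 69.9]), 9.3)
hubcap (array([618. , 169.1]), array([23.6, 27.3]), 4.3)
turn deg [ -0.08  -0.   -18.44] shift [ 0.3623 -0.4316  0.055 ] now x axis [-9.633e-01  2.685e-01 -2.000e-04]
[-0.0581, -0.0398, -0.0068, -0.0002, -0.0, -0.0402]
[-0.0565, -0.0421, -0.0068, -0.0002, -0.0, -0.0402]
[-0.0547, -0.0444, -0.0068, -0.0002, -0.0, -0.0402]
[-0.0529, -0.0465, -0.0068, -0.0002, -0.0, -0.0402]
[-0.051, -0.0486, -0.0068, -0.0002, -0.0, -0.0402]
[-0.049, -0.0506, -0.0068, -0.0002, -0.0, -0.0402]
[-0.0469, -0.0525, -0.0069, -0.0002, -0.0, -0.0402]
[-0.0448, -0.0544, -0.0069, -0.0002, -0.0, -0.0402]
[[ 1.23845373e-03 -9.60263957e-01 -2.79090666e-01  7.46787258e-02]
 [ 9.99999187e-01  1.10420559e-03  6.38229498e-04 -7.57821285e-04]
 [-3.04695309e-04 -2.79091229e-01  9.60264543e-01 -1.38829074e-01]
 [ 0.00000000e+00  0.00000000e+00  0.00000000e+00  1.00000000e+00]]
```

```bash
python3 - <<'E'
from h import *
plan(10,[.54,.155,.28],(-.988,-.153))
E
```

```text
turn deg [-7.000e-02 -1.000e-02 -2.438e+01] shift [ 0.3723 -0.4467  0.0349] now x axis [-9.633e-01  2.685e-01 -1.000e-04]
[-0.0479, -0.033, -0.0034, -0.0001, -0.0, -0.0425]
[-0.0464, -0.035, -0.0034, -0.0001, -0.0, -0.0425]
[-0.0449, -0.037, -0.0034, -0.0001, -0.0, -0.0425]
[-0.0433, -0.0389, -0.0035, -0.0001, -0.0, -0.0425]
[-0.0416, -0.0407, -0.0035, -0.0001, -0.0, -0.0425]
[-0.0398, -0.0424, -0.0035, -0.0001, -0.0, -0.0425]
[-0.038, -0.0441, -0.0035, -0.0001, -0.0, -0.0425]
[-0.0361, -0.0456, -0.0035, -0.0001, -0.0, -0.0425]
[-0.0341, -0.0471, -0.0035, -0.0001, -0.0, -0.0425]
[-0.032, -0.0485, -0.0035, -0.0001, -0.0, -0.0425]
```

Request:
{"op": "arm_command", "data": {
  "targets": [
    [[-0.048, -0.033, -0.0035, 0, 0, -0.0425], [-0.046, -0.035, -0.0035, 0, 0, -0.0425], [-0.045, -0.037, -0.0035, 0, 0, -0.0425], [-0.043, -0.039, -0.0035, 0, 0, -0.0425], [-0.042, -0.041, -0.0035, 0, 0, -0.0425], [-0.04, -0.042, -0.0035, 0, 0, -0.0425], [-0.038, -0.044, -0.0035, 0, 0, -0.0425], [-0.036, -0.046, -0.0035, 0, 0, -0.0425], [-0.034, -0.047, -0.0035, 0, 0, -0.0425], [-0.032, -0.048, -0.0035, 0, 0, -0.0425]]
  ]
}}

```text
clock: 1.4
position: [0.5409, 0.154, 0.2808]
ee_rot: [0.243, -3.132, -0.0]
force: [0.3, 1.1, 0.2]
width: 0.996
gripper_force: 0.0
```

Request:
{"op": "arm_command", "data": {
  "targets": [
    [[0, 0, 0, 0, 0, 0], [0, 0, 0, 0, 0, 0], [0, 0, 0, 0, 0, 0]]
  ]
}}

```text
clock: 1.78
position: [0.539, 0.1571, 0.2805]
ee_rot: [0.244, -3.131, -0.001]
force: [0.6, 0.7, 0.2]
width: 0.997
gripper_force: 0.0
```

```bash
python3 - <<'E'
from h import *
from cell import arm
s=arm.observe();print(s["clock"],s["position"],s["joints"],s["force"])
d=arm.get_image("wrist");T=np.eye(4);T[:3,:3]=R.from_rotvec(s["ee_rot"]).as_matrix();T[:3,3]=s["position"]
T=T@d["T_tool_cam"];P=cloud(d,T);np.savez("w1.npz",P=P,px=d["pixels"])
cv2.imwrite("pics/w1.png",d["pixels"][:,:,::-1])
print(R.from_rotvec(s["ee_rot"]).as_matrix()[:,0])
Z=P[...,2]
# bev
B=np.zeros((500,500),np.uint8)
m=np.isfinite(Z)&(Z>.005)
print("all z>.005",rect(P,m))
for n,lo,hi in(("bed",.010,.020),("jaws",.038,.050),("house",.050,.063),("hub",.064,.08),("grip",.105,.14)):
    k=(Z>lo)&(Z<hi);print(n,rect(P,k) if k.sum()>5 else 0,k.sum(),np.nanmedian(Z[k]))
print("table",np.nanmedian(Z[abs(Z)<.006]))
E
```

```text
1.775 [0.53904897 0.15712852 0.28052308] [-0.52807978  0.30252923  0.19716573  1.69203458 -0.06468894  1.15389588
  1.41289682] [0.62172583 0.70014155 0.21787448]
[-9.87934744e-01 -1.54869156e-01  6.97548758e-04]
all z>.005 (array([622.1, 179.9]), array([477. , 525.7]), 45.4)
bed (array([642.4,  66.9]), array([434.5, 411. ]), 24.8) 14176 0.014645946579950941
jaws (array([511.5, 153. ]), array([268.7,  70.1]), 8.9) 5924 0.043846322605715804
house (array([618.3, 167.7]), array([79.7, 73.6]), 8.8) 4841 0.05486936782388768
hub (array([632.4, 159.6]), array([25.7, 60.3]), 55.3) 1092 0.0690814678772732
grip (array([640.9, 144. ]), array([1.2, 8.2]), 3.7) 15 0.10624531248750058
table -3.498461068968117e-05
```

View pics/w1.png

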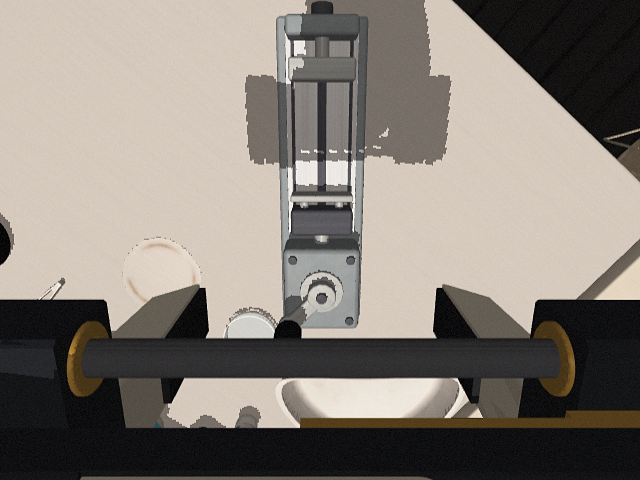

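The wrist view shows the hub at (321,298), the jaw plate's front edge at about row 193, the anvil at about rows 57–80, and the grip at (288,328), partly hidden behind the gripper. Next I'll express these in clamp axes.

```bash
python3 - <<'E'
from h import *
w=np.load("w1.npz");P=w["P"];Z=P[...,2]
roi=np.zeros(Z.shape,bool);roi[5:330,275:372]=1
a=np.radians(8.9);X=np.array([-np.cos(a),-np.sin(a)]);Y=np.array([np.sin(a),-np.cos(a)])
O=np.array([.618,.169])
q=(P[...,:2]-O);cx=q@X*1000;cy=q@Y*1000
# yaw check: edges of bed
e=[]
for v in range(85,190,2):
    r=np.where((Z[v,270:375]>.009)&(Z[v,270:375]<.024))[0]+270
    e.append((P[v,r.min(),:2],P[v,r.max(),:2]))
e=np.array(e)
for k in(0,1):
    f=cv2.fitLine((e[:,k]*1000).astype(np.float32),cv2.DIST_HUBER,0,.01,.01).ravel();print("yaw",np.degrees(np.arctan(f[1]/f[0])),"y",((f[2:]/1000-O)@Y*1000))
k=roi&(Z>.040)&(Z<.050);print("jaw y range",np.percentile(cy[k&(cx>50)],[2,98]))
h,b=np.histogram(cx[k],bins=np.arange(30,260,2));print([(int(x),int(c)) for x,c in zip(b,h) if c>0])
k=roi&(Z>.051)&(Z<.061);print("house x,y",np.percentile(cx[k],[1,99]),np.percentile(cy[k],[1,99]))
# boss at hub: height map around
for n,(u,v) in dict(hub=(321,298)).items(): print(cx[v-2:v+3,u-2:u+3].mean(),cy[v-2:v+3,u-2:u+3].mean(),Z[v-2:v+3,u-2:u+3].mean())
k=roi&(Z>.072)&(Z<.085)&(abs(cx)<25)&(abs(cy)<25);print("boss",cx[k].mean(),cy[k].mean(),np.percentile(cx[k],[2,98]),np.percentile(cy[k],[2,98]),k.sum())
E
```

```text
yaw 8.843468 y 38.65549417966833
yaw 9.041775 y -39.927017240617865
jaw y range [-27.77502453  26.68437633]
[(34, 4), (36, 4), (38, 236), (40, 1), (48, 55), (50, 99), (52, 128), (54, 135), (56, 119), (58, 127), (60, 139), (62, 135), (64, 135), (66, 138), (68, 128), (70, 141), (72, 108), (78, 13), (80, 96), (82, 161), (84, 140), (86, 24), (182, 128), (184, 202), (186, 172), (188, 167), (190, 203), (192, 139), (194, 199), (196, 188), (198, 150), (200, 64), (216, 230), (218, 211), (220, 194), (222, 215), (224, 210), (226, 213), (228, 184), (230, 183), (232, 30), (234, 21), (236, 16), (238, 14)]
house x,y [-38.36990634  38.76110968] [-34.24731503  33.03025531]
nan nan nan
boss -6.802545763118248 6.485712156388658 [-23.87586273   4.09811972] [-4.80220927 24.73095845] 117
```

Request:
{"op": "arm_command", "data": {
  "targets": [
    [[0.0234, 0.043, 0.0186, 0, 0, 0], [0.0234, 0.043, 0.0186, 0, 0, 0], [0.0234, 0.043, 0.0186, 0, 0, 0], [0.0234, 0.043, 0.0186, 0, 0, 0], [0.0234, 0.043, 0.0186, 0, 0, 0], [0.0234, 0.043, 0.0186, 0, 0, 0], [0.0234, 0.043, 0.0186, 0, 0, 0], [0, 0, 0, 0, 0, 0], [0, 0, 0, 0, 0, 0], [0, 0, 0, 0, 0, 0]]
  ]
}}

```text
clock: 3.08
position: [0.333, 0.4274, 0.151]
ee_rot: [-0.238, 3.132, 0.0]
force: [0.2, -0.5, -0.2]
width: 1.004
gripper_force: 0.0
```

```bash
python3 - <<'E'
from h import *
from cell import arm
s=arm.observe();print(s["clock"],s["position"])
d=arm.get_image("wrist");T=np.eye(4);T[:3,:3]=R.from_rotvec(s["ee_rot"]).as_matrix();T[:3,3]=s["position"]
P=cloud(d,T@d["T_tool_cam"]);Z=P[...,2]
m=(Z>.016)&(Z<.025)&(np.hypot(P[...,0]-.425,P[...,1]+.166)<.03);print(rect(P,m),m.sum(),np.median(Z[m]))
c,r=cv2.minEnclosingCircle(P[m][:,:2].astype(np.float32)*1000);print(c,r)
plan(1,[c[0]/1000,c[1]/1000,.0105],(-.9879,-.1554))
E
```

```text
3.075 [0.33303125 0.42738804 0.15102702]
(array([0., 0.]), array([0., 0.]), 0.0) 0 nan
(0.0, 0.0) 0.0
turn deg [ 0.02  0.05 -0.26] shift [-0.3331 -0.4274 -0.1405] now x axis [-9.886e-01 -1.509e-01 -8.000e-04]
[0.3939, -0.3722, 0.1401, 0.0003, 0.0008, -0.0046]
  return _methods._mean(a, axis=axis, dtype=dtype,
  ret = ret.dtype.type(ret / rcount)
```

Request:
{"op": "arm_command", "data": {
  "targets": [
    [[0, -0.06, 0, 0, 0, 0], [0, -0.06, 0, 0, 0, 0], [0, -0.06, 0, 0, 0, 0], [0, -0.06, 0, 0, 0, 0], [0, -0.06, 0, 0, 0, 0], [0, -0.06, 0, 0, 0, 0], [0, -0.06, 0, 0, 0, 0], [0, -0.06, 0, 0, 0, 0], [0, -0.06, 0, 0, 0, 0], [0, -0.06, 0, 0, 0, 0]]
  ]
}}

```text
clock: 4.38
position: [0.4237, -0.1677, 0.1512]
ee_rot: [-0.238, 3.131, -0.0]
force: [0.6, 1.3, -0.1]
width: 1.0
gripper_force: 0.0
```

Request:
{"op": "arm_command", "data": {
  "targets": [
    [[0, 0, 0, 0, 0, 0], [0, 0, 0, 0, 0, 0], [0, 0, 0, 0, 0, 0]]
  ]
}}

```text
clock: 4.75
position: [0.4236, -0.1637, 0.1506]
ee_rot: [-0.243, 3.132, 0.001]
force: [-0.8, -1.1, -0.6]
width: 0.999
gripper_force: 0.0
```

```bash
python3 - <<'E'
from h import *
from cell import arm
s=arm.observe();print(s["clock"],s["position"])
d=arm.get_image("wrist");T=np.eye(4);T[:3,:3]=R.from_rotvec(s["ee_rot"]).as_matrix();T[:3,3]=s["position"]
P=cloud(d,T@d["T_tool_cam"]);Z=P[...,2]
m=(Z>.016)&(Z<.025)&(np.hypot(P[...,0]-.425,P[...,1]+.166)<.03);print(rect(P,m),m.sum(),np.median(Z[m]))
c,r=cv2.minEnclosingCircle(P[m][:,:2].astype(np.float32)*1000);print(c,r)
plan(1,[c[0]/1000,c[1]/1000,.0105],(-.9879,-.1554))
plan(1,[.425,-.166,.0105],(-.9879,-.1554))
cv2.imwrite("pics/w2.png",d["pixels"][:,:,::-1])
E
```

```text
4.75 [ 0.42355862 -0.16371829  0.15057184]
(array([ 425.1, -169.6]), array([31. , 31.2]), 9.6) 1710 0.01974745986678139
(425.25164794921875, -169.51283264160156) 15.976251602172852
turn deg [ 0.04  0.01 -0.05] shift [ 0.0016 -0.0059 -0.1401] now x axis [-9.880e-01 -1.546e-01 -1.000e-04]
[-0.0006, -0.0061, 0.1401, 0.0006, 0.0001, -0.0008]
turn deg [ 0.04  0.01 -0.05] shift [ 0.0013 -0.0024 -0.1401] now x axis [-9.880e-01 -1.546e-01 -1.000e-04]
[-0.0009, -0.0026, 0.1401, 0.0006, 0.0001, -0.0008]
```

View pics/w2.png

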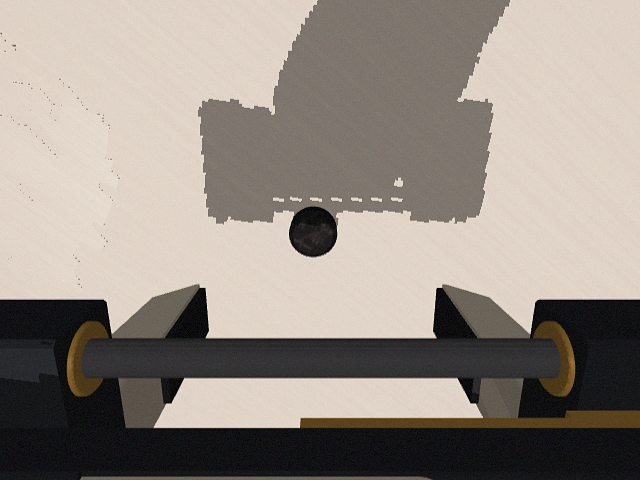

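The view shows the loupe at (313,231), 6 mm off along tool y. The fingertips reach 19 mm past the TCP, so I'll descend to TCP z ≈ 0.022.

Request:
{"op": "arm_command", "data": {
  "targets": [
    [[0, -0.003, 0.03, 0, 0, 0], [0, -0.003, 0.04, 0, 0, 0], [-0.0005, 0, 0.03, 0, 0, 0], [0, 0, 0.018, 0, 0, 0], [0, 0, 0.0105, 0, 0, 0], [0, 0, 0, 0, 0, 0], [0, 0, 0, 0, 0, 0]]
  ]
}}

```text
clock: 5.68
position: [0.4256, -0.1707, 0.0227]
ee_rot: [-0.241, 3.131, -0.0]
force: [-0.3, 0.4, 0.0]
width: 1.0
gripper_force: 0.0
```

Request:
{"op": "arm_command", "data": {
  "targets": [
    [[0, 0, 0, 0, 0, 0], [0, 0, 0, 0, 0, 0], [0, 0, 0, 0, 0, 0], [0, 0, 0, 0, 0, 0], [0, 0, 0, 0, 0, 0], [0, 0, 0, 0, 0, 0]]
  ],
  "jaw": 0.02,
  "newtons": 12
}}

```text
clock: 6.42
position: [0.4251, -0.1708, 0.022]
ee_rot: [0.24, -3.132, -0.0]
force: [0.2, -0.0, -1.1]
width: 0.398
gripper_force: 0.0
```

Request:
{"op": "arm_command", "data": {
  "targets": [
    [[0, 0, 0, 0, 0, 0], [0, 0, 0, 0, 0, 0], [0, 0, 0, 0, 0, 0], [0, 0, 0, 0, 0, 0]]
  ]
}}

```text
clock: 6.92
position: [0.4251, -0.1708, 0.022]
ee_rot: [0.24, -3.132, -0.0]
force: [-0.3, 0.1, -0.5]
width: 0.345
gripper_force: 12.0
```

```bash
python3 - <<'E'
from h import *
from cell import arm
s=arm.observe();print(s["width"],s["gripper_force"])
s["position"]=np.array(s["position"])
plan(8,[.4786,.1476,s["position"][2]],(-.9879,-.1554),s)
E
```

```text
0.34544599323654096 11.99999526143074
turn deg [ 0.   -0.   -0.17] shift [0.0535 0.3184 0.    ] now x axis [-0.9883 -0.1525  0.    ]
[-0.0127, 0.0383, 0.0, 0.0, -0.0, -0.0004]
[-0.0127, 0.0383, 0.0, 0.0, -0.0, -0.0004]
[-0.0127, 0.0383, 0.0, 0.0, -0.0, -0.0004]
[-0.0127, 0.0383, 0.0, 0.0, -0.0, -0.0004]
[-0.0127, 0.0383, 0.0, 0.0, -0.0, -0.0004]
[-0.0127, 0.0383, 0.0, 0.0, -0.0, -0.0004]
[-0.0128, 0.0383, 0.0, 0.0, -0.0, -0.0004]
[-0.0128, 0.0383, 0.0, 0.0, -0.0, -0.0004]
```

Request:
{"op": "arm_command", "data": {
  "targets": [
    [[0, 0, -0.03, 0, 0, 0], [0, 0, -0.05, 0, 0, 0], [-0.0127, 0.0383, -0.01, 0, 0, 0], [-0.0127, 0.0383, 0, 0, 0, 0], [-0.0127, 0.0383, 0, 0, 0, 0], [-0.0127, 0.0383, 0, 0, 0, 0], [-0.0127, 0.0383, 0, 0, 0, 0], [-0.0127, 0.0383, 0, 0, 0, 0], [-0.0128, 0.0383, 0, 0, 0, 0], [-0.0128, 0.0383, 0, 0, 0, -0.003]]
  ]
}}

```text
clock: 8.18
position: [0.479, 0.1488, 0.112]
ee_rot: [0.245, -3.132, 0.0]
force: [1.0, -0.1, -0.5]
width: 0.344
gripper_force: 12.0
```

Request:
{"op": "arm_command", "data": {
  "targets": [
    [[0, 0, 0, 0, 0, 0], [0, 0, 0, 0, 0, 0], [0, 0, 0, 0, 0, 0], [0, 0, 0, 0, 0, 0]]
  ]
}}

```text
clock: 8.68
position: [0.479, 0.1466, 0.1121]
ee_rot: [0.242, -3.132, 0.0]
force: [-0.1, 0.3, -0.5]
width: 0.344
gripper_force: 12.0
```

```bash
python3 - <<'E'
from h import *
from cell import arm
s=arm.observe();print(s["clock"],s["width"],s["gripper_force"],s["position"])
d=arm.get_image("wrist");T=np.eye(4);T[:3,:3]=R.from_rotvec(s["ee_rot"]).as_matrix();T[:3,3]=s["position"]
P=cloud(d,T@d["T_tool_cam"]);Z=P[...,2]
a=np.radians(8.94);X=np.array([-np.cos(a),-np.sin(a)]);Y=np.array([np.sin(a),-np.cos(a)])
q=P[...,:2]-[.618,.169];cx=q@X*1000;cy=q@Y*1000
k=(Z>.040)&(Z<.050)&(abs(cy)<32)&(cx>175)&(cx<210);print("anvil face x",np.percentile(cx[k],[1,50]),"y",np.percentile(cy[k],[1,99]),k.sum())
k=(Z>.010)&(Z<.020)&(cx>150)&(cx<178)&(abs(cy)<50);print("bed y",np.percentile(cy[k],[.5,99.5]))
plan(1,[.4786,.1476,.0375],(-.9877,-.1554))
cv2.imwrite("pics/w3.png",d["pixels"][:,:,::-1])
E
```

```text
8.675 0.34447660717434014 11.999987661838531 [0.47900275 0.14655793 0.11210777]
anvil face x [182.70486016 192.13361501] y [-27.95955243  26.41453123] 4304
bed y [-40.06385353  38.58111355]
turn deg [-0.   -0.   -0.08] shift [-0.0004  0.0009 -0.0746] now x axis [-0.9881 -0.1541  0.    ]
[0.0003, 0.0009, 0.0746, -0.0, -0.0, -0.0013]
```

View pics/w3.png

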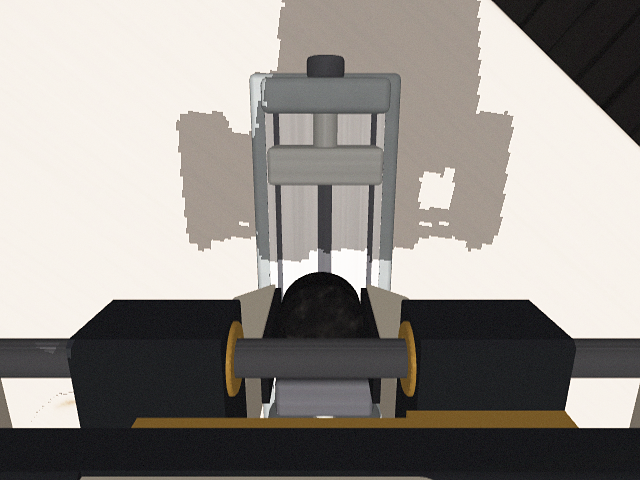

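The loupe is held at about (322,310), centred over the bed. I'll lower it and let go.

Request:
{"op": "arm_command", "data": {
  "targets": [
    [[0.0003, 0.001, 0.03, 0, 0, 0], [0, 0, 0.025, 0, 0, 0], [0, 0, 0.012, 0, 0, 0], [0, 0, 0.005, 0, 0, 0], [0, 0, 0.0025, 0, 0, 0], [0, 0, 0, 0, 0, 0], [0, 0, 0, 0, 0, 0]]
  ]
}}

```text
clock: 9.6
position: [0.4789, 0.1487, 0.038]
ee_rot: [-0.245, 3.131, 0.001]
force: [0.2, -0.7, -0.4]
width: 0.346
gripper_force: 12.0
```

Request:
{"op": "arm_command", "data": {
  "targets": [
    [[0, 0, 0, 0, 0, 0], [0, 0, 0, 0, 0, 0], [0, 0, 0, 0, 0, 0], [0, 0, 0, 0, 0, 0]]
  ],
  "jaw": 0.06
}}

```text
clock: 10.1
position: [0.4785, 0.1485, 0.0375]
ee_rot: [0.245, -3.132, -0.0]
force: [-0.1, -0.0, -0.2]
width: 0.648
gripper_force: 0.0
```

Request:
{"op": "arm_command", "data": {
  "targets": [
    [[0, 0, -0.02, 0, 0, 0], [0, 0, -0.05, 0, 0, 0], [0, 0, -0.06, 0, 0, 0], [0, 0, -0.05, 0, 0, 0], [0, 0, 0, 0, 0, 0], [0, 0, 0, 0, 0, 0], [0, 0, 0, 0, 0, 0]]
  ]
}}

```text
clock: 10.98
position: [0.4777, 0.1482, 0.2162]
ee_rot: [0.245, -3.13, 0.001]
force: [-0.8, -0.1, -0.3]
width: 0.653
gripper_force: 0.0
```

```bash
python3 - <<'E'
from h import *
from cell import arm
s=arm.observe();print(s["clock"],s["width"],s["position"])
d=arm.get_image("wrist");T=np.eye(4);T[:3,:3]=R.from_rotvec(s["ee_rot"]).as_matrix();T[:3,3]=s["position"]
P=cloud(d,T@d["T_tool_cam"]);Z=P[...,2]
a=np.radians(8.94);X=np.array([-np.cos(a),-np.sin(a)]);Y=np.array([np.sin(a),-np.cos(a)])
q=P[...,:2]-[.618,.169];cx=q@X*1000;cy=q@Y*1000
k=(Z>.030)&(Z<.038)&(abs(cy)<32)&(cx>110)&(cx<175);print("loupe",k.sum(),cv2.minEnclosingCircle(np.stack([cx[k],cy[k]],1).astype(np.float32)),np.median(Z[k]))
t=arm.get_image("top");P=cloud(t);Z=P[...,2]
m=np.zeros(Z.shape,bool);m[205:260,240:300]=1;m&=(Z>.115)&(Z<.14);print("grip",rect(P,m),m.sum())
plan(1,[.650,.146,.22],(-.9877,-.1564))
cv2.imwrite("pics/w4.png",d["pixels"][:,:,::-1])
E
```

```text
10.975 0.6525695658484024 [0.47771286 0.1481852  0.21623415]
loupe 1294 ((140.09719848632812, -0.49575090408325195), 16.24755096435547) 0.034718113819922486
grip (array([651.4, 146.6]), array([21.5, 21.7]), 3.3) 102
turn deg [-0.05 -0.13 -0.06] shift [ 0.1721 -0.0022  0.0036] now x axis [-0.9879 -0.1554  0.0022]
[-0.1696, -0.0289, -0.004, -0.0008, -0.0022, -0.001]
```

View pics/w4.png

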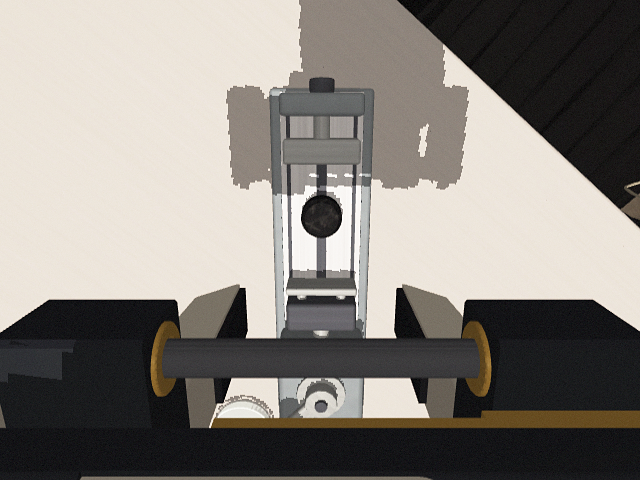

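The loupe stands at the bed spot, seen at (322,216), and measures (140, −0.5) in clamp axes. Next I'll look at the crank from close by.

Request:
{"op": "arm_command", "data": {
  "targets": [
    [[-0.043, -0.0073, 0, 0, 0, 0], [-0.043, -0.0073, 0, 0, 0, 0], [-0.03, -0.0073, 0, 0, 0, 0], [0, 0, 0, 0, 0, 0], [0, 0, 0, 0, 0, 0], [0, 0, 0, 0, 0, 0], [0, 0, 0, 0, 0, 0]]
  ],
  "newtons": 35
}}

```text
clock: 11.95
position: [0.596, 0.1452, 0.2178]
ee_rot: [-0.246, 3.132, 0.001]
force: [-0.6, 0.2, 0.8]
width: 0.652
gripper_force: 0.0
```

```bash
python3 - <<'E'
from h import *
from cell import arm
s=arm.observe();print(s["clock"],s["position"])
d=arm.get_image("wrist");T=np.eye(4);T[:3,:3]=R.from_rotvec(s["ee_rot"]).as_matrix();T[:3,3]=s["position"]
P=cloud(d,T@d["T_tool_cam"]);Z=P[...,2]
D=np.hypot(P[...,0]-.652,P[...,1]-.146)
k=(Z>.119)&(Z<.132)&(D<.025);print("grip",k.sum(),cv2.minEnclosingCircle(P[k][:,:2].astype(np.float32)*1000) if k.sum()>3 else 0,rect(P,k) if k.sum()>3 else 0)
D=np.hypot(P[...,0]-.618,P[...,1]-.169)
h,b=np.histogram(Z[(D<.02)&np.isfinite(Z)],bins=np.arange(.05,.1,.002));print(list(zip((b*1000).round(),h)))
k=(Z>.0635)&(Z<.08)&(D<.022);print("hub",k.sum(),rect(P,k) if k.sum()>3 else 0)
cv2.imwrite("pics/w5.png",d["pixels"][:,:,::-1]);np.save("P5.npy",P)
E
```

```text
11.95 [0.59596744 0.14516803 0.21776238]
grip 598 ((649.6251220703125, 144.2864227294922), 11.37153148651123) (array([646. , 143.7]), array([10.5, 22.6]), 9.4)
[(np.float64(50.0), np.int64(0)), (np.float64(52.0), np.int64(6)), (np.float64(54.0), np.int64(89)), (np.float64(56.0), np.int64(526)), (np.float64(58.0), np.int64(441)), (np.float64(60.0), np.int64(30)), (np.float64(62.0), np.int64(26)), (np.float64(64.0), np.int64(65)), (np.float64(66.0), np.int64(182)), (np.float64(68.0), np.int64(447)), (np.float64(70.0), np.int64(362)), (np.float64(72.0), np.int64(120)), (np.float64(74.0), np.int64(9)), (np.float64(76.0), np.int64(0)), (np.float64(78.0), np.int64(0)), (np.float64(80.0), np.int64(0)), (np.float64(82.0), np.int64(0)), (np.float64(84.0), np.int64(0)), (np.float64(86.0), np.int64(0)), (np.float64(88.0), np.int64(0)), (np.float64(90.0), np.int64(0)), (np.float64(92.0), np.int64(0)), (np.float64(94.0), np.int64(0)), (np.float64(96.0), np.int64(0))]
hub 1243 (array([621. , 165.7]), array([24.8, 34.4]), 40.1)
```

View pics/w5.png

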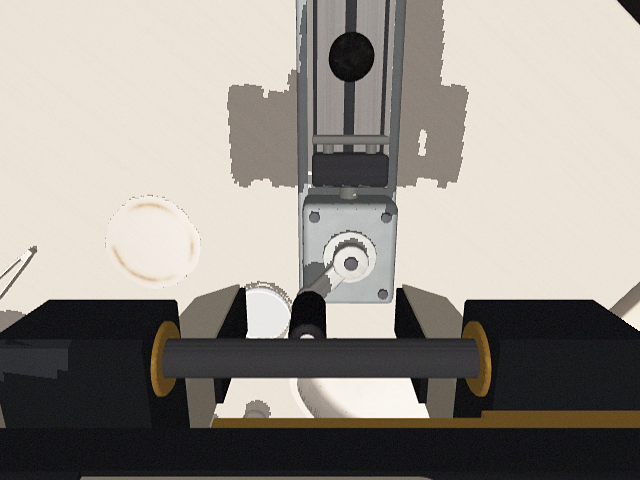

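Here the hub pin is at (351,264) and the grip's top disk is half hidden at about (308,335).

```bash
python3 - <<'E'
from h import *
P=np.load("P5.npy")
print(np.nanmean(P[252:277,339:364],(0,1)))
from cell import arm
a=np.radians(8.94);X=np.array([-np.cos(a),-np.sin(a)]);Y=np.array([np.sin(a),-np.cos(a)])
q=P[...,:2]-[.618,.169];cx=q@X*1000;cy=q@Y*1000;Z=P[...,2]
k=(Z>.051)&(Z<.061)&(abs(cx)<45)&(abs(cy)<45);print("house",np.percentile(cx[k],[1,99]),np.percentile(cy[k],[1,99]))
k=(Z>.040)&(Z<.050)&(abs(cy)<32)&(cx>76)&(cx<95);print("jaw face",np.percentile(cx[k],[1,98]),np.percentile(cy[k],[1,99]))
k=(Z>.030)&(Z<.038)&(abs(cy)<32)&(cx>110)&(cx<175);print("loupe",cv2.minEnclosingCircle(np.stack([cx[k],cy[k]],1).astype(np.float32)))
plan(1,[.652,.1455,.100],(-.9877,-.1564))
E
```

```text
[0.61882342 0.16993543 0.07051008]
house [-38.04011256  38.48225765] [-33.9548181  33.3010677]
jaw face [80.30389142 85.9904657 ] [-27.64796091  26.39108426]
loupe ((139.9989776611328, -0.6165856719017029), 16.033597946166992)
turn deg [ 0.02  0.01 -0.03] shift [ 0.0559  0.0004 -0.1178] now x axis [-9.878e-01 -1.559e-01 -2.000e-04]
[-0.0553, -0.0084, 0.1178, 0.0004, 0.0002, -0.0005]
```

Request:
{"op": "arm_command", "data": {
  "targets": [
    [[-0.03, -0.0044, 0, 0, 0, 0], [-0.0253, -0.004, 0.01, 0, 0, 0], [0, 0, 0.03, 0, 0, 0], [0, 0, 0.04, 0, 0, 0], [0, 0, 0.025, 0, 0, 0], [0, 0, 0.0125, 0, 0, 0], [0, 0, 0, 0, 0, 0], [0, 0, 0, 0, 0, 0]]
  ]
}}

```text
clock: 13.0
position: [0.6533, 0.1453, 0.1014]
ee_rot: [-0.245, 3.13, 0.001]
force: [-0.4, -0.4, 0.7]
width: 0.655
gripper_force: 0.0
```

Request:
{"op": "arm_command", "data": {
  "targets": [
    [[0, 0, 0, 0, 0, 0], [0, 0, 0, 0, 0, 0], [0, 0, 0, 0, 0, 0], [0, 0, 0, 0, 0, 0], [0, 0, 0, 0, 0, 0], [0, 0, 0, 0, 0, 0], [0, 0, 0, 0, 0, 0]]
  ],
  "jaw": 0.01,
  "newtons": 35
}}

```text
clock: 13.88
position: [0.6525, 0.1456, 0.1001]
ee_rot: [-0.245, 3.132, 0.001]
force: [-0.1, 2.0, 1.6]
width: 0.254
gripper_force: 35.0
```

```bash
cat > circ.py <<'E'
import sys
from h import *
from cell import arm
H=np.array([.618,.1696]);a=np.radians(8.94);X=np.array([-np.cos(a),-np.sin(a)]);Y=np.array([np.sin(a),-np.cos(a)])
s=arm.observe();q=np.array(s["position"][:2])-H;th=np.arctan2(q@Y,-q@X)
f=np.array(s["force"][:2]);t=np.sin(th)*X+np.cos(th)*Y
print("clock",round(s["clock"],2),"r",np.hypot(*q).round(4),"th",th.round(3),"Ftan",(f@t).round(2),"Frad",(f@q/np.hypot(*q)).round(2),"z",s["position"][2].round(4),"w",s["width"],s["gripper_force"])
if len(sys.argv)>3:
    t0,st,n=map(float,sys.argv[1:4])
    A=t0+st*np.arange(int(n)+1);p=-.042*np.stack([np.cos(A),np.sin(A)],1)
    print(np.round(np.diff(p,axis=0),4).tolist())
E
python3 circ.py 0.78 0.2 10; python3 circ.py 2.78 0.2 10;python3 circ.py 4.78 0.2 10
```

```text
clock 13.88 r 0.042 th 0.765 Ftan -1.61 Frad -1.22 z 0.1001 w 0.2535040498591553 34.998809695243835
[[0.0065, -0.0053], [0.0074, -0.004], [0.008, -0.0024], [0.0084, -0.0008], [0.0083, 0.0009], [0.008, 0.0026], [0.0073, 0.0041], [0.0064, 0.0055], [0.0052, 0.0066], [0.0037, 0.0075]]
clock 13.88 r 0.042 th 0.765 Ftan -1.61 Frad -1.22 z 0.1001 w 0.2535040498591553 34.998809695243835
[[0.0022, 0.0081], [0.0005, 0.0084], [-0.0012, 0.0083], [-0.0028, 0.0079], [-0.0043, 0.0072], [-0.0056, 0.0062], [-0.0068, 0.005], [-0.0076, 0.0035], [-0.0082, 0.0019], [-0.0084, 0.0003]]
clock 13.88 r 0.042 th 0.765 Ftan -1.61 Frad -1.22 z 0.1001 w 0.2535040498591553 34.998809695243835
[[-0.0083, -0.0014], [-0.0078, -0.003], [-0.0071, -0.0045], [-0.006, -0.0058], [-0.0048, -0.0069], [-0.0033, -0.0077], [-0.0017, -0.0082], [-0.0, -0.0084], [0.0016, -0.0082], [0.0032, -0.0077]]
```

Request:
{"op": "arm_command", "data": {
  "targets": [
    [[0.0065, -0.0053, 0, 0, 0, 0], [0.0074, -0.004, 0, 0, 0, 0], [0.008, -0.0024, 0, 0, 0, 0], [0.0084, -0.0008, 0, 0, 0, 0], [0.0083, 0.0009, 0, 0, 0, 0], [0.008, 0.0026, 0, 0, 0, 0], [0.0073, 0.0041, 0, 0, 0, 0], [0.0064, 0.0055, 0, 0, 0, 0], [0.0052, 0.0066, 0, 0, 0, 0], [0.0037, 0.0075, 0, 0, 0, 0]]
  ]
}}

```text
clock: 15.12
position: [0.5834, 0.1469, 0.1002]
ee_rot: [-0.242, 3.129, -0.003]
force: [7.1, -3.9, -4.3]
width: 0.254
gripper_force: 35.0
```

```bash
python3 circ.py
```

```text
clock 15.12 r 0.0414 th 2.717 Ftan -7.17 Frad -3.78 z 0.1002 w 0.2537904432742341 34.99755263328552
```

Radial force is small and the drag is about 7 N, so I'll keep winding.

Request:
{"op": "arm_command", "data": {
  "targets": [
    [[0.0022, 0.0081, 0, 0, 0, 0], [0.0005, 0.0084, 0, 0, 0, 0], [-0.0012, 0.0083, 0, 0, 0, 0], [-0.0028, 0.0079, 0, 0, 0, 0], [-0.0043, 0.0072, 0, 0, 0, 0], [-0.0056, 0.0062, 0, 0, 0, 0], [-0.0068, 0.005, 0, 0, 0, 0], [-0.0076, 0.0035, 0, 0, 0, 0], [-0.0082, 0.0019, 0, 0, 0, 0], [-0.0084, 0.0003, 0, 0, 0, 0]]
  ]
}}

```text
clock: 16.38
position: [0.6131, 0.212, 0.1]
ee_rot: [0.246, -3.129, -0.001]
force: [-7.3, 0.8, 6.6]
width: 0.256
gripper_force: 35.0
```

```bash
python3 circ.py 6.78 0.2 10;  python3 circ.py 8.78 0.1 10
```

```text
clock 16.38 r 0.0427 th -1.529 Ftan -7.19 Frad 1.64 z 0.1 w 0.256458769136485 35.000749826431274
[[0.0047, -0.0069], [0.006, -0.0059], [0.007, -0.0046], [0.0078, -0.0031], [0.0083, -0.0015], [0.0084, 0.0002], [0.0082, 0.0019], [0.0076, 0.0035], [0.0068, 0.0049], [0.0057, 0.0062]]
clock 16.38 r 0.0427 th -1.529 Ftan -7.19 Frad 1.64 z 0.1 w 0.256458769136485 35.000749826431274
[[0.0024, 0.0035], [0.002, 0.0037], [0.0016, 0.0039], [0.0012, 0.004], [0.0008, 0.0041], [0.0004, 0.0042], [-0.0, 0.0042], [-0.0004, 0.0042], [-0.0009, 0.0041], [-0.0013, 0.004]]
```

Request:
{"op": "arm_command", "data": {
  "targets": [
    [[-0.0083, -0.0014, 0, 0, 0, 0], [-0.0078, -0.003, 0, 0, 0, 0], [-0.0071, -0.0045, 0, 0, 0, 0], [-0.006, -0.0058, 0, 0, 0, 0], [-0.0048, -0.0069, 0, 0, 0, 0], [-0.0033, -0.0077, 0, 0, 0, 0], [-0.0017, -0.0082, 0, 0, 0, 0], [0, -0.0084, 0, 0, 0, 0], [0.0016, -0.0082, 0, 0, 0, 0], [0.0032, -0.0077, 0, 0, 0, 0]]
  ]
}}

```text
clock: 17.62
position: [0.6585, 0.1577, 0.1002]
ee_rot: [-0.247, 3.13, 0.004]
force: [1.2, 7.0, -0.9]
width: 0.256
gripper_force: 35.0
```

```bash
python3 circ.py
```

```text
clock 17.62 r 0.0422 th 0.442 Ftan -7.08 Frad -0.87 z 0.1002 w 0.2558955173852367 34.99811589717865
```

Request:
{"op": "arm_command", "data": {
  "targets": [
    [[0.0047, -0.0069, 0, 0, 0, 0], [0.006, -0.0059, 0, 0, 0, 0], [0.007, -0.0046, 0, 0, 0, 0], [0.0078, -0.0031, 0, 0, 0, 0], [0.0083, -0.0015, 0, 0, 0, 0], [0.0084, 0.0002, 0, 0, 0, 0], [0.0082, 0.0019, 0, 0, 0, 0], [0.0076, 0.0035, 0, 0, 0, 0], [0.0068, 0.0049, 0, 0, 0, 0], [0.0057, 0.0062, 0, 0, 0, 0]]
  ]
}}

```text
clock: 18.88
position: [0.591, 0.1383, 0.1002]
ee_rot: [-0.243, 3.128, -0.002]
force: [7.5, -0.3, -5.6]
width: 0.254
gripper_force: 35.0
```

```bash
python3 circ.py
```

```text
clock 18.88 r 0.0413 th 2.439 Ftan -5.84 Frad -4.69 z 0.1002 w 0.2540078514591891 34.99722361564636
```

Request:
{"op": "arm_command", "data": {
  "targets": [
    [[0.0024, 0.0035, 0, 0, 0, 0], [0.002, 0.0037, 0, 0, 0, 0], [0.0016, 0.0039, 0, 0, 0, 0], [0.0012, 0.004, 0, 0, 0, 0], [0.0008, 0.0041, 0, 0, 0, 0], [0.0004, 0.0042, 0, 0, 0, 0], [0, 0.0042, 0, 0, 0, 0], [-0.0004, 0.0042, 0, 0, 0, 0], [-0.0009, 0.0041, 0, 0, 0, 0], [-0.0013, 0.004, 0, 0, 0, 0]]
  ]
}}

```text
clock: 20.12
position: [0.5767, 0.1752, 0.1]
ee_rot: [0.241, -3.13, 0.005]
force: [-4.1, -6.0, 6.6]
width: 0.254
gripper_force: 35.0
```

```bash
python3 circ.py 9.78 0.1 5 ; python3 circ.py 10.28 0.1 5 ;  python3 circ.py 10.78 0.05 10;  python3 circ.py 11.28 0.05 10|tail -1;python3 circ.py 11.78 0.05 10|tail -1; python3 -c "
from h import *;from cell import arm
d=arm.get_image('top');P=cloud(d);Z=P[...,2]
a=np.radians(8.94);q=P[...,:2]-[.618,.169];cx=q@np.array([-np.cos(a),-np.sin(a)])*1000;cy=q@np.array([np.sin(a),-np.cos(a)])*1000
k=(abs(cy)<24)&(cx>95)&(cx<190)&(Z>.025)&(Z<.055)
h,b=np.histogram(cx[k],bins=np.arange(95,192,3));print(list(zip(b.tolist(),h.tolist())))"
```

```text
clock 20.12 r 0.0417 th -2.851 Ftan -6.48 Frad 3.23 z 0.1 w 0.25387308680778714 35.00054597854614
[[-0.0017, 0.0039], [-0.002, 0.0037], [-0.0024, 0.0035], [-0.0027, 0.0032], [-0.003, 0.0029]]
clock 20.12 r 0.0417 th -2.851 Ftan -6.48 Frad 3.23 z 0.1 w 0.25387308680778714 35.00054597854614
[[-0.0033, 0.0026], [-0.0035, 0.0022], [-0.0038, 0.0019], [-0.0039, 0.0015], [-0.0041, 0.0011]]
clock 20.12 r 0.0417 th -2.851 Ftan -6.48 Frad 3.23 z 0.1 w 0.25387308680778714 35.00054597854614
[[-0.0021, 0.0004], [-0.0021, 0.0003], [-0.0021, 0.0002], [-0.0021, 0.0001], [-0.0021, -0.0], [-0.0021, -0.0001], [-0.0021, -0.0002], [-0.0021, -0.0003], [-0.0021, -0.0004], [-0.002, -0.0005]]
[[-0.002, -0.0006], [-0.002, -0.0007], [-0.0019, -0.0008], [-0.0019, -0.0009], [-0.0018, -0.001], [-0.0018, -0.0011], [-0.0017, -0.0012], [-0.0017, -0.0013], [-0.0016, -0.0014], [-0.0015, -0.0014]]
[[-0.0014, -0.0015], [-0.0014, -0.0016], [-0.0013, -0.0017], [-0.0012, -0.0017], [-0.0011, -0.0018], [-0.001, -0.0018], [-0.0009, -0.0019], [-0.0008, -0.0019], [-0.0007, -0.002], [-0.0006, -0.002]]
[(95, 0), (98, 0), (101, 13), (104, 30), (107, 28), (110, 30), (113, 29), (116, 26), (119, 31), (122, 27), (125, 34), (128, 10), (131, 12), (134, 29), (137, 39), (140, 9), (143, 11), (146, 16), (149, 21), (152, 17), (155, 20), (158, 20), (161, 16), (164, 15), (167, 11), (170, 4), (173, 0), (176, 0), (179, 0), (182, 27), (185, 29), (188, 19)]
```

Request:
{"op": "arm_command", "data": {
  "targets": [
    [[-0.0017, 0.0039, 0, 0, 0, 0], [-0.002, 0.0037, 0, 0, 0, 0], [-0.0024, 0.0035, 0, 0, 0, 0], [-0.0027, 0.0032, 0, 0, 0, 0], [-0.003, 0.0029, 0, 0, 0, 0]]
  ]
}}

```text
clock: 20.8
position: [0.5847, 0.1954, 0.1]
ee_rot: [0.243, -3.129, 0.002]
force: [-7.8, -3.1, 7.9]
width: 0.254
gripper_force: 35.0
```

```bash
python3 circ.py
```

```text
clock 20.8 r 0.0421 th -2.327 Ftan -7.25 Frad 4.3 z 0.1 w 0.25369699521011935 35.00102341175079
```

Request:
{"op": "arm_command", "data": {
  "targets": [
    [[-0.0033, 0.0026, 0, 0, 0, 0], [-0.0035, 0.0022, 0, 0, 0, 0], [-0.0038, 0.0019, 0, 0, 0, 0], [-0.0039, 0.0015, 0, 0, 0, 0], [-0.0041, 0.0011, 0, 0, 0, 0]]
  ]
}}

```text
clock: 21.42
position: [0.6016, 0.2087, 0.1]
ee_rot: [0.245, -3.129, 0.0]
force: [-7.4, 1.2, 7.6]
width: 0.26
gripper_force: 35.0
```

```bash
python3 circ.py
```

```text
clock 21.43 r 0.0424 th -1.812 Ftan -6.37 Frad 3.98 z 0.1 w 0.2600667191172084 35.000832080841064
```

Request:
{"op": "arm_command", "data": {
  "targets": [
    [[-0.0021, 0.0004, 0, 0, 0, 0], [-0.0021, 0.0003, 0, 0, 0, 0], [-0.0021, 0.0002, 0, 0, 0, 0], [-0.0021, 0.0001, 0, 0, 0, 0], [-0.0021, 0, 0, 0, 0, 0]]
  ]
}}

```text
clock: 22.05
position: [0.6118, 0.2118, 0.1]
ee_rot: [0.245, -3.129, -0.0]
force: [-6.3, 1.2, 6.7]
width: 0.254
gripper_force: 35.0
```

```bash
python3 circ.py
```

```text
clock 22.05 r 0.0426 th -1.559 Ftan -6.04 Frad 2.05 z 0.1 w 0.25396946280502614 35.00065326690674
```

Request:
{"op": "arm_command", "data": {
  "targets": [
    [[-0.0021, -0.0001, 0, 0, 0, 0], [-0.0021, -0.0002, 0, 0, 0, 0], [-0.0021, -0.0003, 0, 0, 0, 0], [-0.0021, -0.0004, 0, 0, 0, 0], [-0.002, -0.0005, 0, 0, 0, 0]]
  ]
}}

```text
clock: 22.68
position: [0.6224, 0.2121, 0.1]
ee_rot: [0.246, -3.129, -0.001]
force: [-6.3, 1.5, 5.5]
width: 0.255
gripper_force: 35.0
```

```bash
python3 circ.py
```

```text
clock 22.68 r 0.0428 th -1.311 Ftan -6.41 Frad 0.83 z 0.1 w 0.2553941723572666 35.00047981739044
```

Request:
{"op": "arm_command", "data": {
  "targets": [
    [[-0.002, -0.0006, 0, 0, 0, 0], [-0.002, -0.0007, 0, 0, 0, 0], [-0.0019, -0.0008, 0, 0, 0, 0], [-0.0019, -0.0009, 0, 0, 0, 0]]
  ]
}}

```text
clock: 23.18
position: [0.6307, 0.2105, 0.1]
ee_rot: [0.246, -3.129, -0.001]
force: [-7.2, 2.8, 6.0]
width: 0.255
gripper_force: 35.0
```

```bash
python3 circ.py
```

```text
clock 23.18 r 0.0428 th -1.114 Ftan -7.7 Frad 0.5 z 0.1 w 0.25474620727148733 35.00037968158722
```

Request:
{"op": "arm_command", "data": {
  "targets": [
    [[-0.0018, -0.001, 0, 0, 0, 0], [-0.0018, -0.0011, 0, 0, 0, 0], [-0.0017, -0.0012, 0, 0, 0, 0]]
  ]
}}

```text
clock: 23.55
position: [0.6364, 0.2083, 0.1]
ee_rot: [0.246, -3.129, -0.001]
force: [-6.4, 2.7, 5.3]
width: 0.256
gripper_force: 35.0
```

```bash
python3 circ.py
```

```text
clock 23.55 r 0.0429 th -0.971 Ftan -6.93 Frad -0.31 z 0.1 w 0.25570555248851573 35.00037610530853
```

Request:
{"op": "arm_command", "data": {
  "targets": [
    [[-0.0017, -0.0013, 0, 0, 0, 0], [-0.0016, -0.0014, 0, 0, 0, 0], [-0.0015, -0.0014, 0, 0, 0, 0]]
  ]
}}

```text
clock: 23.92
position: [0.6416, 0.2054, 0.1]
ee_rot: [0.246, -3.129, -0.002]
force: [-7.2, 3.2, 5.6]
width: 0.255
gripper_force: 35.0
```

```bash
python3 circ.py
```

```text
clock 23.93 r 0.0429 th -0.831 Ftan -7.75 Frad -1.24 z 0.1 w 0.2548733865933456 35.000354647636414
```

Request:
{"op": "arm_command", "data": {
  "targets": [
    [[-0.0014, -0.0015, 0, 0, 0, 0], [-0.0014, -0.0016, 0, 0, 0, 0]]
  ]
}}

```text
clock: 24.18
position: [0.6447, 0.2031, 0.1]
ee_rot: [0.247, -3.129, -0.003]
force: [-6.3, 3.5, 5.7]
width: 0.256
gripper_force: 35.0
```

```bash
python3 circ.py
```

```text
clock 24.18 r 0.0429 th -0.741 Ftan -7.08 Frad -1.24 z 0.1 w 0.25572138896329 35.000410079956055
```

Request:
{"op": "arm_command", "data": {
  "targets": [
    [[-0.0013, -0.0017, 0, 0, 0, 0], [-0.0012, -0.0017, 0, 0, 0, 0]]
  ]
}}

```text
clock: 24.42
position: [0.6477, 0.2005, 0.1]
ee_rot: [0.247, -3.129, -0.003]
force: [-7.4, 5.4, 5.4]
width: 0.257
gripper_force: 35.0
```

```bash
python3 circ.py; python3 - <<'E'
from cell import arm
import numpy as np
F=[]
for i in range(6): arm.get_image("top");F.append(arm.observe()["force"])
print(np.round(F,1).tolist())
E
python3 circ.py
```

```text
clock 24.43 r 0.0429 th -0.649 Ftan -9.03 Frad -1.25 z 0.1 w 0.2568111096512037 35.00040113925934
[[-6.5, 4.6, 4.7], [-6.3, 4.8, 6.4], [-5.9, 3.7, 5.1], [-5.9, 4.9, 5.1], [-5.9, 5.4, 4.8], [-6.5, 4.9, 5.2]]
clock 24.73 r 0.0429 th -0.642 Ftan -8.1 Frad -1.06 z 0.1 w 0.2525850771799747 35.0001186132431
```

Request:
{"op": "arm_command", "data": {
  "targets": [
    [[-0.0011, -0.0018, 0, 0, 0, 0], [-0.001, -0.0018, 0, 0, 0, 0], [-0.0009, -0.0019, 0, 0, 0, 0], [-0.0008, -0.0019, 0, 0, 0, 0]]
  ]
}}

```text
clock: 25.22
position: [0.6527, 0.1947, 0.1001]
ee_rot: [0.248, -3.129, -0.005]
force: [-6.1, 7.3, 5.0]
width: 0.258
gripper_force: 35.0
```

```bash
python3 circ.py; cat > avg.py <<'E'
from cell import arm
import numpy as np
F=[]
for i in range(8): arm.get_image("top");F.append(arm.observe()["force"])
a=np.radians(8.94);X=np.array([-np.cos(a),-np.sin(a)]);Y=np.array([np.sin(a),-np.cos(a)])
q=np.array(arm.observe()["position"][:2])-[.618,.1696];th=np.arctan2(q@Y,-q@X)
f=np.array(F)[:,:2]@(np.sin(th)*X+np.cos(th)*Y);print(th,f.mean(),f.std())
E
python3 avg.py
```

```text
clock 25.23 r 0.0428 th -0.472 Ftan -9.48 Frad -0.7 z 0.1001 w 0.25756379108440486 35.00000059604645
-0.46480253478525296 -8.37837932607193 0.6569655606512848
```

Request:
{"op": "arm_command", "data": {
  "targets": [
    [[-0.0007, -0.002, 0, 0, 0, 0], [-0.0006, -0.002, 0, 0, 0, 0]]
  ]
}}

```text
clock: 25.88
position: [0.6547, 0.1915, 0.1001]
ee_rot: [0.249, -3.13, -0.006]
force: [-5.3, 9.4, 4.6]
width: 0.255
gripper_force: 35.0
```

```bash
python3 circ.py;python3 avg.py
```

```text
clock 25.88 r 0.0427 th -0.382 Ftan -10.74 Frad 0.28 z 0.1001 w 0.25497911395313844 34.99983787536621
-0.3741327200873811 -9.13612084011282 0.771699457325203
```

The hold-averaged drag is 9.1 N, against about 6.3 N measured while winding free, so it has grown by about 3 N. I'll release and retreat upward.

Request:
{"op": "arm_command", "data": {
  "targets": [
    [[0, 0, 0, 0, 0, 0], [0, 0, 0, 0, 0, 0], [0, 0, 0, 0, 0, 0], [0, 0, 0, 0, 0, 0], [0, 0, 0, 0, 0, 0]]
  ],
  "jaw": 0.065
}}

```text
clock: 26.9
position: [0.6564, 0.1881, 0.1]
ee_rot: [-0.245, 3.132, -0.0]
force: [0.6, -0.5, -0.5]
width: 0.702
gripper_force: 0.0
```

Request:
{"op": "arm_command", "data": {
  "targets": [
    [[0, 0, -0.02, 0, 0, 0], [0, 0, -0.04, 0, 0, 0], [0, 0, -0.04, 0, 0, 0], [0.03, 0, -0.04, 0, 0, 0], [0.04, 0, 0, 0, 0, 0], [0.04, 0, 0, 0, 0, 0], [0, 0, 0, 0, 0, 0], [0, 0, 0, 0, 0, 0], [0, 0, 0, 0, 0, 0]]
  ]
}}

```text
clock: 28.02
position: [0.5488, 0.1713, 0.2404]
ee_rot: [-0.244, 3.131, 0.0]
force: [0.3, -0.1, 0.1]
width: 0.71
gripper_force: 0.0
```

```bash
python3 - <<'E'
from h import *
from cell import arm
s=arm.observe();print(s["clock"],s["position"],s["force"],s["width"])
d=arm.get_image("wrist");T=np.eye(4);T[:3,:3]=R.from_rotvec(s["ee_rot"]).as_matrix();T[:3,3]=s["position"]
P=cloud(d,T@d["T_tool_cam"]);Z=P[...,2]
a=np.radians(8.94);q=P[...,:2]-[.618,.169];cx=q@np.array([-np.cos(a),-np.sin(a)])*1000;cy=q@np.array([np.sin(a),-np.cos(a)])*1000
k=(Z>.030)&(Z<.038)&(abs(cy)<20)&(cx>140)&(cx<186);print("loupe",k.sum(),cv2.minEnclosingCircle(np.stack([cx[k],cy[k]],1).astype(np.float32)),np.median(Z[k]))
k=(Z>.040)&(Z<.050)&(abs(cy)<26)&(cx>135)&(cx<175);print("plate",np.percentile(cx[k],[1,98]))
cv2.imwrite("pics/w6.png",d["pixels"][:,:,::-1])
E
```

```text
28.025 [0.54882763 0.17133457 0.2404438 ] [ 0.3182521  -0.14357117  0.07153189] 0.7098784547811843
loupe 1613 ((162.3150177001953, -0.18236149847507477), 28.18448257446289) 0.03469898273760913
plate [135.30795113 150.50958555]
```

View pics/w6.png

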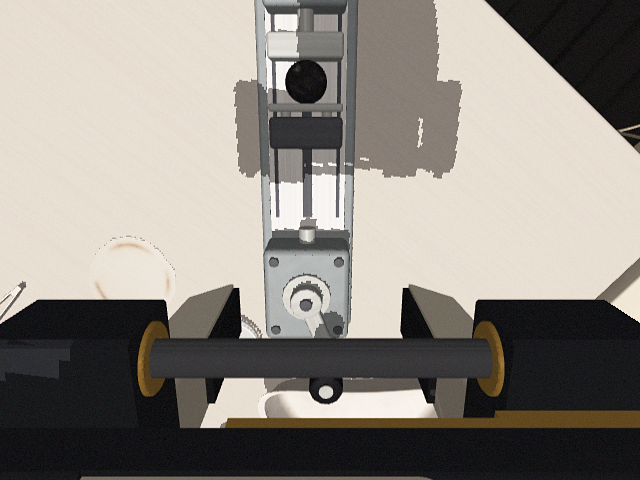

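The loupe at (306,82) is pinched upright between plate and anvil. The crank has stayed where I left it and nothing touches the robot, so I'm handing in.

```bash
python3 -c "
from cell import arm
print(arm.sign_off())"
```

```text
the job is handed in; nothing more can be done
None
```

The loupe stands upright in the clamp and is held between jaw and anvil; crank drag rose about 3 N (estimated from noisy readings) above free winding, the crank is released, and the job was handed in at about 28 s.

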